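# Point the bench reader at the tall bottle and start it

## Task

On the bench reader, push its swinging arm round with a fingertip, gently and without gripping it, until the arm's nose points at the middle of the tall slim bottle; only then press the reader's start key fully down and let it come up again. Leave the arm pointing at the bottle, and do not move the bottle or any of the other containers.

Things in the scene. Friction and masses are not known exactly. Their poses are not given: they have to be found in the camera images.
- reader: the bench reader, fixed: a low white console 180 x 150 mm, top face 38 mm above the bench. Origin on the bench under the arm's pivot axis; the console reaches from 120 mm behind it (-x) to 60 mm ahead (+x) and 75 mm to either side. z up. A dark screen and the start key lie on the rear (-x) part of its top, the end nearer the robot
- wand: the reader's swinging arm, a level grey bar on a vertical pivot. Origin on the pivot axis at bench height; x points along the arm to the nose, z up. Bar 12 mm wide (y), underside 55 mm and top 77 mm above the bench (17 mm free over the console); plain from the round hub (radius 20 mm, top 80 mm up) to 94 mm out, then a black nose block 18 mm wide
- nose (a point): the end of the arm's nose (a small glass tip), 118 mm from the pivot axis, 66 mm above the bench. The arm turns with light friction (about 1 N pushed 75 mm out) and stays where it is left; it has stops at 1.95 rad to either side of the reader's +x. More than 15 N on the arm is too rough
- key (a joint): travel of the start key, m: 0 up, 0.006 fully down; a spring (4 N when fully down) lifts it again
- key_top (a point): centre of the top face of the start key, a round black push key of 22 mm diameter in a grey housing on the console, 85 mm behind the pivot and 35 mm to the reader's right (-y); pressed straight down
- bottle_mid (a point): the tall slim bottle, to be pointed at: clear plastic, white screw cap, paper band, 46 mm diameter, 125 mm tall; point on its axis half-way up. Loose; it stands at one of four places round the reader, about 210 mm from the pivot axis, 0.85 to 1.75 rad to the left or right of the reader's +x
- jar_mid (a point): squat jar with a white lid, 64 mm diameter, 60 mm tall; its centre. Loose, to be left alone
- beaker_mid (a point): open clear beaker, 60 mm diameter at the rim, 75 mm tall; its centre. Loose, to be left alone
- flask_mid (a point): flat-sided clear flask, 34 x 66 mm, 88 mm tall with its white cap; its centre. Loose, to be left alone
Things that resemble listed ones, but are neither listed nor needed, are in the scene too. Leave any pink look-alike of the part that bears bottle_mid alone.

How it is judged:
By the outcome, as a careful person would: the job done as asked, in the order asked, and still so for the second after the job is handed in, with the robot touching nothing.
It also fails if it takes over 58 s, if anything falls off the work surface, if the arm or the gripper's body presses on something with over 40 N, if the wrist force passes 120 N, or if a joint passes its speed limit or range.

## Robot

A 6-joint arm with a two-finger parallel gripper is mounted at the origin on the work surface. World frame = base frame: x ahead of the robot, y to its left, z up, the work surface at z = 0. Lengths are in m, angles in rad, forces in N, time in s.
With the tool pointing down it reaches from about 0.275 to 0.725 m from the base axis. Payload 5.6 kg.
Tool frame: the origin (TCP) lies on the centre line of the jaws, within the pads' length; the fingertips stand 14 mm ahead of it and the grasp point (between the pads) lies 5 mm behind it; z points along the fingers, y is the direction in which the jaws open and shut (so a half turn about z gives the same grasp; the last joint's range is limited). The gripper opens to 85 mm and grips with 20 to 120 N. Pads are 22 mm wide; open, the fingers measure 114 mm over their backs; the gripper's body (76 mm by 85 mm) begins 54 mm behind the grasp point. The pads swing forward as they close: fully open they stand 13 mm farther back than shut.
Start: joints at [-0.896, 0.255, 0.108, 0, -1.424, -0.285], TCP at [0.209, -0.509, 0.245] pointing down, gripper open.
Joint ranges: [-2.95, 2.95], [-1.21, 1.97], [-1.09, 1.5], [-2.87, 1.71], [-2.94, -0.07], [-3.05, 3.05]. Speed limits (rad/s): [2.57, 2.57, 3.14, 3.14, 3.14, 3.14].

## Interface

Orientations are given as a unit quaternion [x, y, z, w].
In Python, from rig import robot gives the robot as it stands. The module is installed in compiled form; this text tells all that it offers.
- The arm moves only by the tool move_arm, never from a script. Its argument "deltas" is one flat list of numbers, 6 for each row, row after row: the shift along the tool's x, y, z in cm, then the turn, a rotation vector about the tool's x, y, z in degrees. A call has 1 to 20 rows; each row is the pose to reach, as a shift and turn from the pose commanded when the call began, along the tool's axes at that moment; what a row does not reach only later rows make up. A row lasts 1/12 s, in which the tool goes at most 41.7 mm and 7.16 degrees, less where a joint would pass 70% of its speed; a pose out of reach is approached as far as the arm can. A call with a gripper value outside its range is refused whole. "claw" is the finger opening in cm, from 0 to 8.54, set as the call begins (left out, the last holds). The fingers move at their own pace and stop on an object; "force" is the grip in N (left out, the last holds). Time passes only in rows, so rows that repeat a pose let the fingers close. It gives the time, the measured TCP pose, the force and the opening at its end, in the units of the state.
- robot.sense(): the state, without advancing time (a new reading comes with each control period).
- robot.grab_frame(name): name is "side" or "top" or "wrist"; returns a dict with "pixels" (480x640x3 uint8, red, green, blue), "fov_y" (degrees; the focal length in pixels is half the picture's height over the tangent of half this angle, whatever the lens; pixels are square), "cx", "cy" (the principal point, pixels), "rvec" (rotation vector, rad) and "tvec" (3), from world to camera coordinates, as OpenCV has them. Camera axes: x right, y down, z forward; pixel columns grow to the right and rows downward; lengths in m; the calibration is good to about 2 mm. A picture is of the moment at which its call begins. There is no depth.
- robot.finish_job(): hands the job in, once; it reports no verdict.
The state is a dict: "time": time; "joint_positions": joint angles; "joint_velocities": joint speeds; "tau": joint torques, N m; "tool_pos": TCP position; "ee_rot": TCP orientation; "ft_force": force on the tool from outside, world axes, zero at the start; "torque": the same for the moment, N m; "grip_width": finger opening in m.
Only numpy, scipy, OpenCV 4.12 (cv2) and the standard library are available. Lean on these libraries where they do the work, as an engineer would, in place of code of your own. Each camera call takes 0.05 s, during which the arm holds its last target.

## Working session

There is one attempt and no reset: what is moved stays moved. The work goes in short steps, Python scripts to look and compute and a tool call to move; the robot and the scene stay as the last step left them, time stands still between calls to the robot, and variables do not carry over. Pictures are saved under pics/ and viewed, and the job is handed in when it is done.

Besides the shell and the picture viewer there is one more tool, called after ">>>" as a command line: name --argument value ..., lists and objects as JSON in quotes. move_arm: Moves the arm, as the interface text tells. Its arguments: {"type":"object","properties":{"deltas":{"type":"array"},"claw":{"type":"number"},"force":{"type":"number"}},"required":["deltas"]}

```bash
mkdir -p pics
cat > h.py <<'E'
import numpy as np, cv2
from rig import robot
def grab(n,fn=None):
    f=robot.grab_frame(n)
    if fn: cv2.imwrite('pics/'+fn,cv2.cvtColor(f['pixels'],cv2.COLOR_RGB2BGR))
    return f
def cam(f):
    R,_=cv2.Rodrigues(np.array(f['rvec'],float)); t=np.array(f['tvec'],float).ravel()
    fl=240/np.tan(np.radians(f['fov_y'])/2)
    return R,t,fl
def ray(f,u,v):
    R,t,fl=cam(f); d=np.array([(u-f['cx'])/fl,(v-f['cy'])/fl,1.])
    return -R.T@t, R.T@d
def onz(f,u,v,z):
    o,d=ray(f,u,v); return o+d*(z-o[2])/d[2]
def proj(f,p):
    R,t,fl=cam(f); c=R@np.array(p,float)+t
    return c[0]/c[2]*fl+f['cx'],c[1]/c[2]*fl+f['cy']
E
python3 - <<'E'
from h import *
for n in ['top','side','wrist']:
    f=grab(n,n+'0.png'); R,t,fl=cam(f); print(n,fl,f['cx'],f['cy'],-R.T@t, R[2])
print(robot.sense())
E
```

```text
top 489.7190338388708 333.4251302699755 234.23300045203777 [0.44814722 0.01761568 0.88443664] [ 0.16156349  0.00191    -0.98686047]
side 442.0925434766308 321.84150636903513 239.58340105624234 [ 0.22366812 -0.46685446  0.45480579] [ 0.51709053  0.69606442 -0.49810813]
wrist 411.6260914329704 312.7011739210064 238.1461566120283 [ 0.13857622 -0.53853268  0.37299737] [ 0.27946238  0.11614762 -0.95310572]
{'time': 0.15, 'joint_positions': array([-8.96348093e-01,  2.55600706e-01,  1.07296018e-01, -3.34062518e-04,
       -1.42390842e+00, -2.84601083e-01]), 'joint_velocities': array([ 2.66767020e-05, -4.27863381e-04,  3.69764363e-03,  6.38974288e-04,
       -4.74744101e-04, -3.62167544e-04]), 'tau': array([ 6.72065798e-04, -3.86943734e+01,  2.38079774e+01,  5.36651149e+00,
       -4.54850611e-03,  4.36307843e-06]), 'tool_pos': array([ 0.20893055, -0.5083868 ,  0.24460978]), 'ee_rot': array([-1.93667408e-01,  9.81066973e-01,  7.04717534e-04, -1.80240011e-04]), 'ft_force': array([-0.67611583,  0.76841596, -0.95543408]), 'torque': array([ 0.01108358, -0.00176481,  0.02480893]), 'grip_width': 0.08516337226669529}
```

View pics/top0.png

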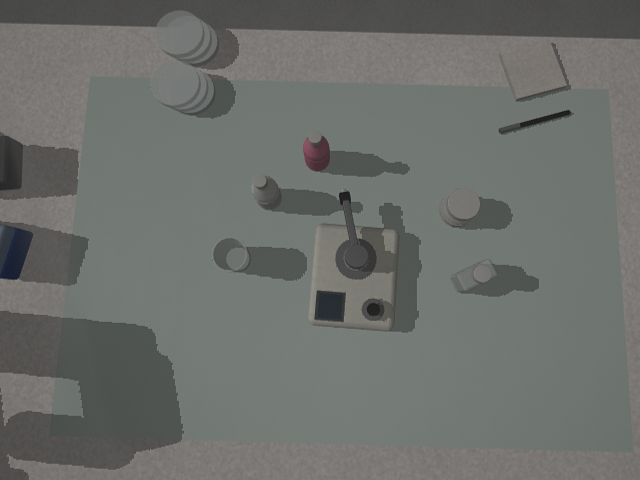

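View pics/side0.png

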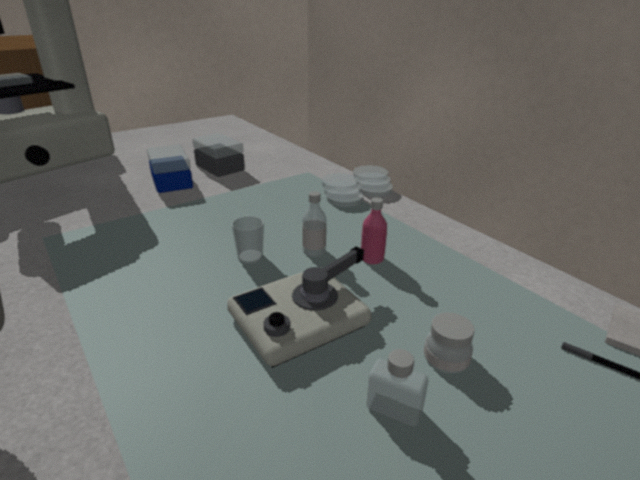

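View pics/wrist0.png

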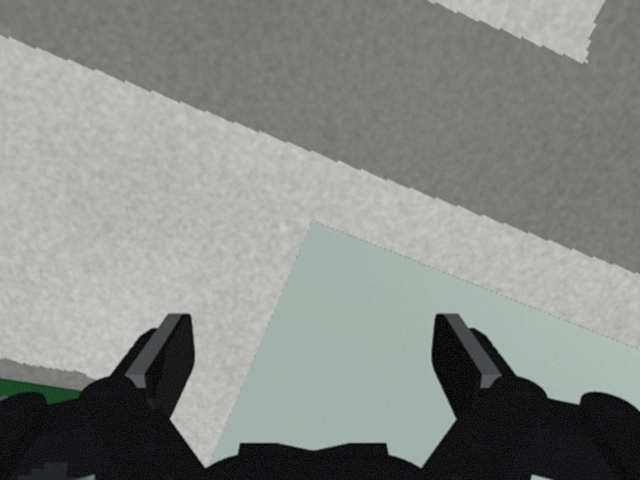

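Candidates in the top view are:
- clear bottle with white cap and band, (266,190)
- pink look-alike, (317,150)
- beaker, (232,256)
- jar, (461,207)
- flask, (475,275)

I choose the clear bottle at (266,190), to the left of the reader. The arm runs from hub (356,256) to black nose (345,198), and the key is at (373,309). Next I'll check this in close crops.

Run:
```python
import cv2,numpy as np
a=cv2.imread('pics/top0.png')[120:340,210:410]; a=cv2.resize(a,None,fx=2.7,fy=2.7,interpolation=cv2.INTER_CUBIC)
cv2.imwrite('pics/topc.png',np.clip(a*1.5,0,255).astype('uint8'))
b=cv2.imread('pics/side0.png')[180:370,220:400]; b=cv2.resize(b,None,fx=3.1,fy=3.1,interpolation=cv2.INTER_CUBIC)
cv2.imwrite('pics/sidec.png',b)
```

```text
(no output)
```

View pics/topc.png

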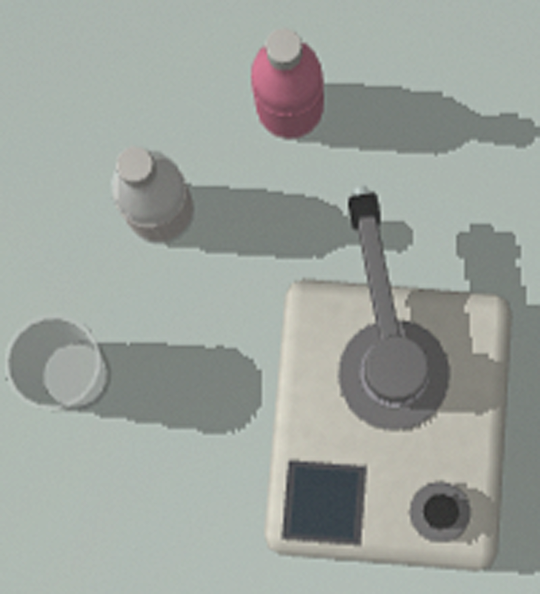

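View pics/sidec.png

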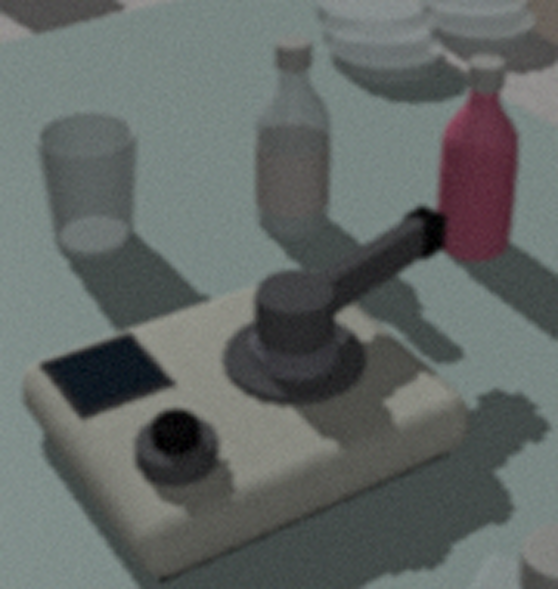

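The crops confirm it: clear bottle with a white cap and paper band, separate from the pink one. Now I'll measure positions.

```bash
cat >> h.py <<'E'
def tri(f1,p1,f2,p2):
    P=[]
    for f in(f1,f2):
        R,t,fl=cam(f);K=np.array([[fl,0,f['cx']],[0,fl,f['cy']],[0,0,1]]);P.append(K@np.c_[R,t])
    X=cv2.triangulatePoints(P[0],P[1],np.array(p1,float).reshape(2,1),np.array(p2,float).reshape(2,1));return (X[:3]/X[3]).ravel()
E
python3 - <<'E'
from h import *
f=grab('top');g=grab('side')
c=lambda x,y:((x+.5)/2.7+210-.5,(y+.5)/2.7+120-.5)
s=lambda x,y:((x+.5)/3.1+220-.5,(y+.5)/3.1+180-.5)
hub=onz(f,*c(395,366),.080); tip=onz(f,*c(362,191),.068); cap=onz(f,*c(135,164),.125)
print('hub',hub,'side',onz(g,*s(296,290),.08)); print('tip',tip,np.linalg.norm((tip-hub)[:2]))
print('cap',cap,'side',onz(g,*s(293,43),.125),'tri',tri(f,c(135,164),g,s(293,43)))
print('key z .05',onz(f,*c(441,511),.05),'tri',tri(f,c(441,511),g,s(177,428)))
# black key mask
im=f['pixels'].astype(int).sum(2); m=(im[295:325,355:390]<90).astype('uint8'); 
n,l,st,ce=cv2.connectedComponentsWithStats(m); print(st,ce+[355,295])
# console side corners at z=.038
for p in [(290,283),(508,297),(492,565),(268,550)]: print('corner',onz(f,*c(*p),.034))
for p,z in [((55,363),.075),((75,376),.0)]: print('beaker',onz(f,*c(*p),z))
print('pink',onz(f,*c(284,49),.125)); print('flask',onz(f,483,273,.088),'jar',onz(f,463,206,.06))
print('bar end', onz(f,*c(364,210),.077))
E
```

```text
hub [ 0.54565311 -0.01901915  0.08      ] side [ 0.54470187 -0.01930702  0.08      ]
tip [0.65836147 0.00346693 0.068     ] 0.11492953868809144
cap [0.6565459  0.13927255 0.125     ] side [0.65411032 0.13851364 0.125     ] tri [0.6561115  0.13977176 0.12419192]
key z .05 [ 0.45901148 -0.05077843  0.05      ] tri [ 0.45863552 -0.0500809   0.05663131]
[[   0    0   35   30 1047]
 [  20    9    2    1    2]
 [  12   13    1    1    1]] [[371.99808978 309.51193887]
 [375.5        304.        ]
 [367.         308.        ]]
corner [0.60401836 0.04853727 0.034     ]
corner [ 0.59849977 -0.09403445  0.034     ]
corner [ 0.42632555 -0.08475104  0.034     ]
corner [0.43196508 0.05705199 0.034     ]
beaker [0.5426021  0.19015011 0.075     ]
beaker [0.54292577 0.19218046 0.        ]
pink [0.73022407 0.05333302 0.125     ]
flask [ 0.52104127 -0.2259393   0.088     ] jar [ 0.6383066  -0.20271582  0.06      ]
bar end [0.64383895 0.00209296 0.077     ]
```

```bash
cat >> h.py <<'E'
from scipy.spatial.transform import Rotation as Ro
def pose(x,y,z,yb):  # tool down, tool y bearing yb deg
    a=np.radians(yb); yv=np.array([np.cos(a),np.sin(a),0]); zv=np.array([0,0,-1.]); xv=np.cross(yv,zv)
    return np.array([x,y,z]),Ro.from_matrix(np.c_[xv,yv,zv])
def delta(frm,to):
    (p,R),(q,S)=frm,to
    return np.r_[R.inv().apply(q-p)*100,np.degrees((R.inv()*S).as_rotvec())]
def cur():
    s=robot.sense(); return np.array(s['tool_pos']),Ro.from_quat(s['ee_rot'])
E
python3 - <<'E'
from h import *
np.set_printoptions(suppress=True,precision=2)
print(delta(cur(),pose(.6255,-.039,.20,101.3)), delta(cur(),pose(.6255,-.039,.074,101.3)))
E
```

```text
[-56.37  27.6    4.51   0.05  -0.01  11.03] [-56.37  27.59  17.11   0.05  -0.01  11.03]
```

>>> move_arm --deltas '[-1,0.5,0,0,0,0,-3,1.5,0,0,0,1,-6,3,0,0,0,1,-9,4.5,0,0,0,2,-12.5,6,0,0,0,2,-16,8,0,0,0,3,-19.5,9.5,0,0,0,4,-23,11.5,0,0,0,5,-26.5,13,0,0,0,6,-30,15,0,0,0,7,-33.5,16.5,0,0,0,8,-37,18,0,0,0,9,-40.5,20,0,0,0,10,-44,21.5,0,0,0,11,-47.5,23.2,1,0,0,11,-51,25,2,0,0,11,-54,26.5,3,0,0,11,-55.5,27.3,4,0,0,11,-56.4,27.6,4.5,0,0,11,-56.4,27.6,4.5,0,0,11]' --claw 0 --force 20

```text
time: 1.92
tool_pos: [0.6257, -0.0377, 0.1981]
ee_rot: [-0.1, 0.995, 0.0, -0.002]
ft_force: [-0.0, -1.0, -0.6]
grip_width: 0.0
```

Run:
```python
from h import *
np.set_printoptions(suppress=True,precision=3)
s=robot.sense();print(s['time'],s['tool_pos'],s['ft_force'],s['grip_width'])
grab('wrist','w1.png');grab('side','s1.png')
print(delta(cur(),pose(.6255,-.039,.074,101.3)))
```

```text
1.9167 [ 0.626 -0.038  0.198] [-0.026 -0.956 -0.573] 2.8888060600518193e-05
[-0.024  0.078 12.658 -0.026 -0.017  0.023]
```

View pics/w1.png

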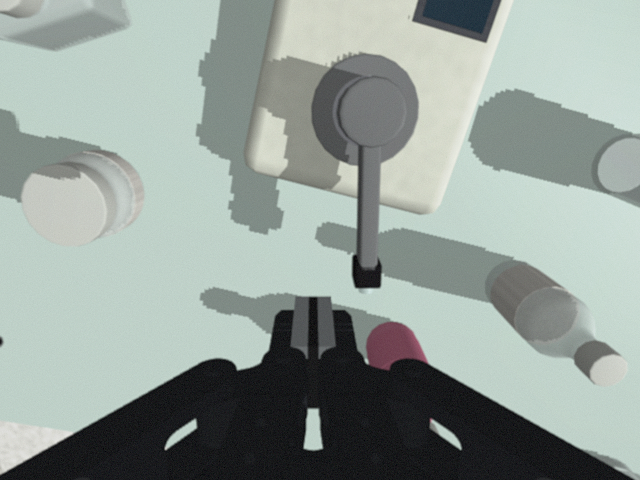

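View pics/s1.png

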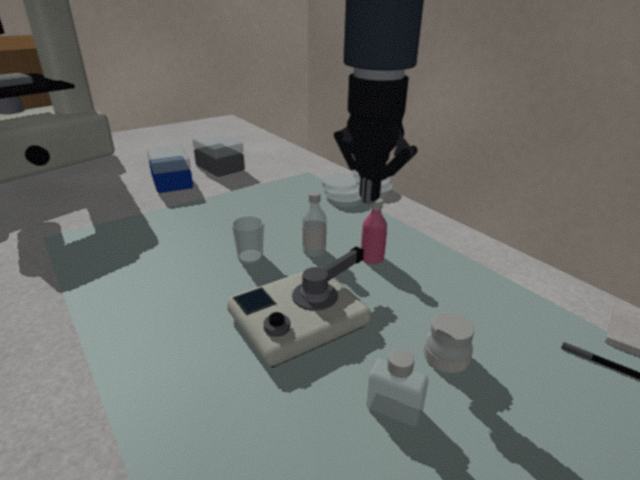

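The wrist view shows the closed fingertips at (313,325) to the right of the arm (bar x≈370, nose (367,275)), and the way down is clear.

>>> move_arm --deltas '[0,0,1,0,0,0,0,0,3,0,0,0,0,0,5,0,0,0,0,0,7,0,0,0,0,0,9,0,0,0,0,0,11,0,0,0,0,0,12,0,0,0,0,0,12.5,0,0,0,0,0,12.5,0,0,0,0,0,12.5,0,0,0]'

```text
time: 2.85
tool_pos: [0.6264, -0.0395, 0.0765]
ee_rot: [-0.099, 0.995, -0.0, 0.001]
ft_force: [-0.1, -0.5, 0.3]
grip_width: 0.0
```

Run:
```python
from h import *
s=robot.sense();print(s['time'],s['tool_pos'],s['ft_force'])
grab('wrist','w2.png');grab('top','t2.png')
```

```text
2.85 [ 0.62635339 -0.03953391  0.07645329] [-0.06116978 -0.54551046  0.28015933]
```

View pics/w2.png

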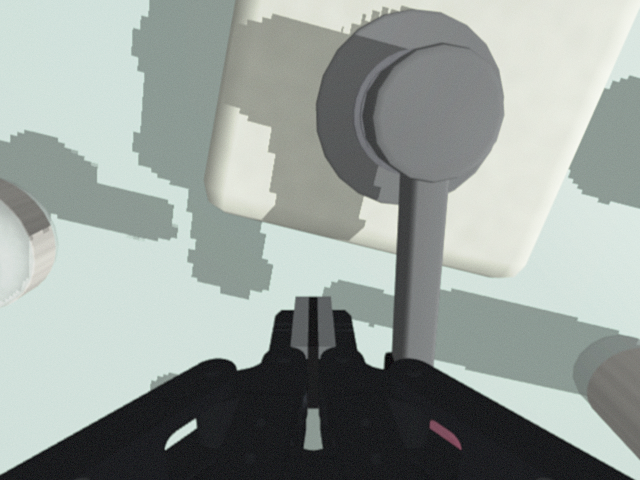

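View pics/t2.png

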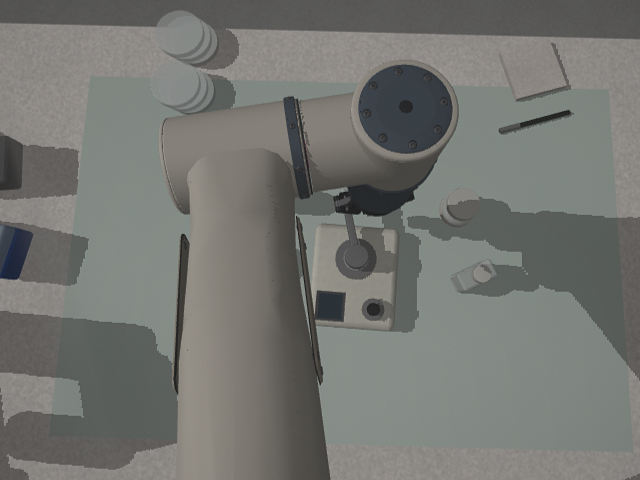

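```bash
cat >> h.py <<'E'
H=np.array([.545,-.019])
def pp(th,d=.0205,r=.075,z=.0735):
    a=np.radians(th);u=np.array([np.cos(a),np.sin(a)]);n=np.array([u[1],-u[0]])
    return pose(*(H+r*u+d*n),z,th+90)
E
python3 - <<'E'
from h import *
np.set_printoptions(suppress=True,precision=2)
c=pose(.6255,-.039,.0735,101.3)
c2=cur(); print(delta(c,c2))
print(delta(c,pp(11.3,.0255)))
for t in range(12,34,3): print(t,delta(c,pp(t)))
E
```

```text
[-0.12 -0.05 -0.34  0.03 -0.16 -0.03]
[0.   0.99 0.   0.   0.   0.  ]
12 [-0.02  1.58  0.    0.    0.   -0.7 ]
15 [-0.11  1.98  0.    0.    0.   -3.7 ]
18 [-0.19  2.38  0.    0.    0.   -6.7 ]
21 [-0.24  2.78  0.    0.    0.   -9.7 ]
24 [ -0.27   3.19   0.     0.     0.   -12.7 ]
27 [ -0.27   3.59   0.     0.     0.   -15.7 ]
30 [ -0.26   4.     0.     0.     0.   -18.7 ]
33 [ -0.22   4.41   0.     0.     0.   -21.7 ]
```

>>> move_arm --deltas '[0,0.3,0,0,0,0,0,0.6,0,0,0,0,0,0.9,0,0,0,0,0,1.1,0,0,0,0,0,1.3,0,0,0,0,0,1.45,0,0,0,0,0,1.6,0,0,0,-0.7,-0.05,1.8,0,0,0,-2.2,-0.1,2,0,0,0,-3.7,-0.15,2.2,0,0,0,-5.2,-0.2,2.4,0,0,0,-6.7,-0.2,2.6,0,0,0,-8.2,-0.25,2.8,0,0,0,-9.7,-0.25,3,0,0,0,-11.2,-0.25,3.2,0,0,0,-12.7,-0.25,3.35,0,0,0,-14,-0.25,3.5,0,0,0,-15,-0.25,3.6,0,0,0,-15.7,-0.25,3.6,0,0,0,-15.7,-0.25,3.6,0,0,0,-15.7]'

```text
time: 4.62
tool_pos: [0.6211, -0.0031, 0.0753]
ee_rot: [-0.234, 0.972, 0.0, -0.0]
ft_force: [0.2, -0.0, 0.4]
grip_width: 0.0003
```

Run:
```python
from h import *
s=robot.sense();print(s['time'],s['tool_pos'],s['ft_force'])
grab('wrist','w3.png')
```

```text
4.6167 [ 0.62108357 -0.00312926  0.07531877] [ 0.15129905 -0.03824747  0.41492313]
```

View pics/w3.png

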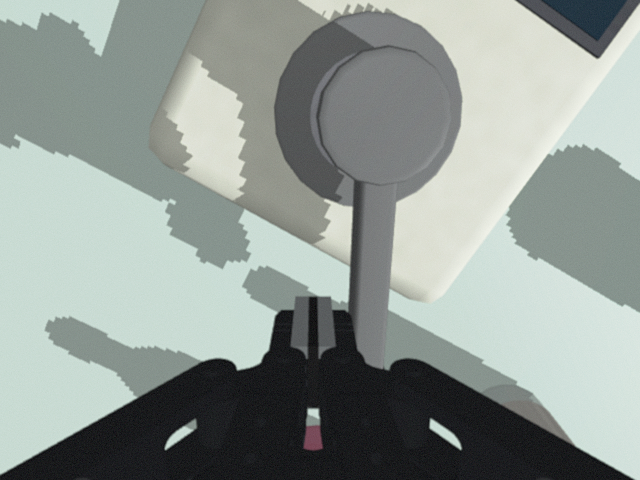

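The arm has followed the finger: the bar's top face runs from (378,190) to about (370,350), alongside the fingertip. Next I measure its bearing from this picture.

```bash
cat >> h.py <<'E'
def bearing(f,hubpx=None,show=None):
    """bar top edges right: for rows, find gray bar's right edge; returns bearing from right edge line at z=.077"""
    g=cv2.cvtColor(f['pixels'],cv2.COLOR_RGB2GRAY)
E
python3 - <<'E'
import cv2
a=cv2.imread('pics/w3.png')[170:370,330:410]
cv2.imwrite('pics/w3c.png',cv2.resize(a,None,fx=3,fy=3,interpolation=cv2.INTER_NEAREST))
g=cv2.cvtColor(a,cv2.COLOR_BGR2GRAY)
for r in (30,80,120): print(r+170,list(g[r,15:75]))
E
```

```text
200 [np.uint8(125), np.uint8(123), np.uint8(125), np.uint8(125), np.uint8(125), np.uint8(126), np.uint8(127), np.uint8(119), np.uint8(81), np.uint8(59), np.uint8(59), np.uint8(64), np.uint8(61), np.uint8(60), np.uint8(68), np.uint8(70), np.uint8(80), np.uint8(90), np.uint8(100), np.uint8(109), np.uint8(121), np.uint8(122), np.uint8(122), np.uint8(127), np.uint8(123), np.uint8(120), np.uint8(122), np.uint8(126), np.uint8(123), np.uint8(124), np.uint8(123), np.uint8(127), np.uint8(127), np.uint8(123), np.uint8(125), np.uint8(126), np.uint8(126), np.uint8(124), np.uint8(126), np.uint8(128), np.uint8(124), np.uint8(125), np.uint8(127), np.uint8(126), np.uint8(129), np.uint8(132), np.uint8(126), np.uint8(132), np.uint8(132), np.uint8(135), np.uint8(130), np.uint8(130), np.uint8(135), np.uint8(155), np.uint8(176), np.uint8(194), np.uint8(211), np.uint8(221), np.uint8(227), np.uint8(225)]
250 [np.uint8(208), np.uint8(207), np.uint8(210), np.uint8(213), np.uint8(209), np.uint8(173), np.uint8(108), np.uint8(66), np.uint8(54), np.uint8(62), np.uint8(63), np.uint8(64), np.uint8(68), np.uint8(77
[... 887 characters left out ...]
int8(100), np.uint8(108), np.uint8(121), np.uint8(120), np.uint8(123), np.uint8(120), np.uint8(122), np.uint8(123), np.uint8(124), np.uint8(125), np.uint8(126), np.uint8(124), np.uint8(128), np.uint8(122), np.uint8(121), np.uint8(123), np.uint8(123), np.uint8(126), np.uint8(126), np.uint8(127), np.uint8(125), np.uint8(127), np.uint8(128), np.uint8(126), np.uint8(125), np.uint8(125), np.uint8(128), np.uint8(129), np.uint8(132), np.uint8(131), np.uint8(145), np.uint8(179), np.uint8(207), np.uint8(209), np.uint8(187), np.uint8(168), np.uint8(155), np.uint8(150), np.uint8(157), np.uint8(164), np.uint8(166), np.uint8(170), np.uint8(173), np.uint8(177), np.uint8(176), np.uint8(177), np.uint8(178)]
```

View pics/w3c.png

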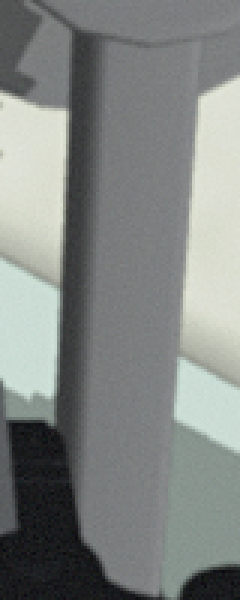

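Run:
```python
from h import *
f=grab('wrist')
def line(pts,z):
    P=np.array([onz(f,u,v,z)[:2] for u,v in pts]); d=P[-1]-P[0]; return P,np.degrees(np.arctan2(d[1],d[0]))
for pts in [[(399,200),(391.5,250),(387.5,290)],[(362,200),(359.5,250),(356.5,290)],[(380.5,200),(375.5,250),(372,290)]]:
    P,b=line(pts,.076); u=np.array([np.cos(np.radians(b)),np.sin(np.radians(b))])
    n=np.array([-u[1],u[0]]); print(b,[(float((p-H)@u),float((p-H)@n)) for p in P])
print('hub',onz(f,383.5,116,.08), 'bottle bearing from H', np.degrees(np.arctan2(.139+.019,.6555-.545)))
```

```text
23.49825016480133 [(0.02581892644544251, 0.007288355626093636), (0.042622356426983976, 0.006923876053835057), (0.05699480414303013, 0.007288355626093638)]
25.68380123831814 [(0.02635614116315717, -0.005403456983723232), (0.04310541695370455, -0.005220914706329795), (0.057481437545297054, -0.005403456983723235)]
24.590125513466322 [(0.026203797842844843, 0.00094784860039877), (0.042971885031035134, 0.0008566365576106706), (0.0573487196659872, 0.00094784860039877)]
hub [ 0.54614161 -0.01977621  0.08      ] bottle bearing from H 55.032324724349806
```

Arm bearing is about 25° against about 55° for the bottle. I'll push on another 25°.

Run:
```python
from h import *
np.set_printoptions(suppress=True,precision=2)
c=pp(27)
for t in range(28,56,3): print(t,delta(c,pp(t)))
```

```text
28 [-0.03  0.13  0.    0.    0.   -1.  ]
31 [-0.12  0.53  0.    0.    0.   -4.  ]
34 [-0.19  0.93  0.    0.    0.   -7.  ]
37 [ -0.24   1.33   0.     0.     0.   -10.  ]
40 [ -0.27   1.74   0.     0.     0.   -13.  ]
43 [ -0.27   2.15   0.     0.     0.   -16.  ]
46 [ -0.26   2.55   0.     0.     0.   -19.  ]
49 [ -0.22   2.96   0.     0.     0.   -22.  ]
52 [ -0.16   3.36   0.     0.     0.   -25.  ]
55 [ -0.08   3.76   0.     0.     0.   -28.  ]
```

>>> move_arm --deltas '[-0.03,0.13,0,0,0,-1,-0.08,0.33,0,0,0,-2.5,-0.12,0.53,0,0,0,-4,-0.16,0.73,0,0,0,-5.5,-0.19,0.93,0,0,0,-7,-0.22,1.13,0,0,0,-8.5,-0.24,1.33,0,0,0,-10,-0.26,1.54,0,0,0,-11.5,-0.27,1.74,0,0,0,-13,-0.27,1.94,0,0,0,-14.5,-0.27,2.15,0,0,0,-16,-0.27,2.35,0,0,0,-17.5,-0.26,2.55,0,0,0,-19,-0.24,2.76,0,0,0,-20.5,-0.22,2.96,0,0,0,-22,-0.2,3.1,0,0,0,-23,-0.18,3.23,0,0,0,-24,-0.16,3.36,0,0,0,-25,-0.16,3.36,0,0,0,-25,-0.16,3.36,0,0,0,-25]'

```text
time: 6.38
tool_pos: [0.6072, 0.0275, 0.0753]
ee_rot: [-0.439, 0.899, 0.0, -0.0]
ft_force: [0.0, -0.7, -0.3]
grip_width: 0.0002
```

Run:
```python
from h import *
s=robot.sense();print(s['time'],s['tool_pos'],s['ft_force'],pp(52)[0])
grab('wrist','w4.png'); grab('top','t4.png')
```

```text
6.3833 [0.607214   0.02746221 0.07529992] [ 0.02798087 -0.71045792 -0.28094595] [0.60732883 0.02747975 0.0735    ]
```

View pics/w4.png

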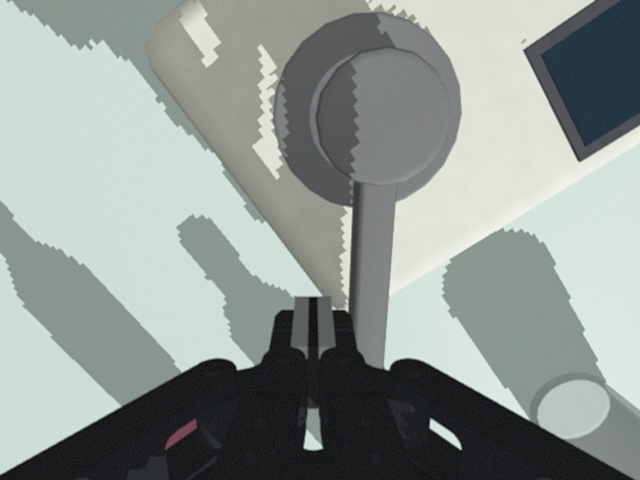

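View pics/t4.png

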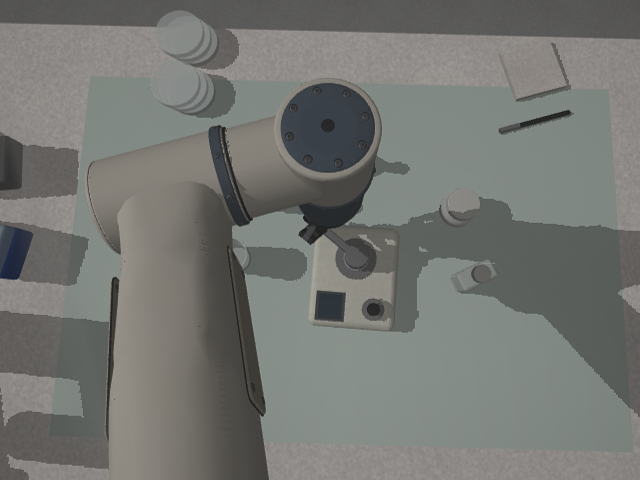

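Run:
```python
from h import *
np.set_printoptions(suppress=True,precision=2)
f=grab('wrist'); g=cv2.cvtColor(f['pixels'],cv2.COLOR_RGB2GRAY)
for r in (205,240,280): print(r,' '.join(map(str,g[r,345:405])))
print(onz(f,383.5,116,.08))
c=pp(52); print(delta(c,pp(52,.08)), delta(c,pp(52,.08,z=.24)), delta(c,pose(.50,-.25,.25,142)))
```

```text
205 110 93 93 87 83 83 80 71 59 67 62 60 63 64 74 86 94 103 111 119 125 126 130 128 128 125 128 128 124 126 130 126 128 128 132 127 131 129 128 131 132 129 128 128 128 129 133 128 128 129 156 218 229 227 229 227 226 229 226 225
240 217 224 225 224 229 223 147 71 57 59 59 61 71 79 91 97 108 117 123 127 127 128 125 128 129 128 127 129 128 129 127 131 130 131 130 130 131 132 132 132 131 132 129 131 128 130 125 139 205 227 225 223 223 222 224 224 224 223 224 223
280 223 225 226 224 174 101 64 60 59 61 67 79 89 98 109 116 122 128 128 125 129 124 129 125 128 129 131 130 130 131 129 131 131 131 134 129 136 133 132 135 130 133 130 125 136 199 230 232 231 231 231 231 232 234 233 233 233 234 233 234
[ 0.55 -0.02  0.08]
[-0.   -5.95  0.    0.    0.    0.  ] [ -0.    -5.95 -16.65   0.     0.     0.  ] [ 28.47  -8.63 -17.65   0.     0.     0.  ]
```

>>> move_arm --deltas '[0,-0.3,0,0,0,0,0,-1,0,0,0,0,0,-2.2,0,0,0,0,0,-3,-2,0,0,0,0,-3,-5,0,0,0,0,-3,-8,0,0,0,0,-3,-11,0,0,0,0,-3,-14,0,0,0,2,-3,-17,0,0,0,5,-4,-17,0,0,0,8,-4.5,-17,0,0,0,11,-5,-17,0,0,0,14,-5.5,-17,0,0,0,17,-6,-17,0,0,0,20,-6.5,-17,0,0,0,23,-7.5,-17,0,0,0,26,-8.2,-17,0,0,0,28,-8.6,-17,0,0,0,28.5,-8.6,-17,0,0,0,28.5,-8.6,-17,0,0,0]'

```text
time: 8.2
tool_pos: [0.4992, -0.2518, 0.2454]
ee_rot: [-0.437, 0.899, -0.0, 0.0]
ft_force: [0.3, 0.0, -0.8]
grip_width: -0.0
```

Run:
```python
from h import *
f=grab('top','t5.png');grab('side','s5.png')
a=cv2.imread('pics/t5.png')[150:320,220:420]
cv2.imwrite('pics/t5c.png',np.clip(cv2.resize(a,None,fx=4,fy=3.5,interpolation=cv2.INTER_CUBIC)*1.4,0,255).astype('uint8'))
a=cv2.imread('pics/s5.png')[180:370,220:400]
cv2.imwrite('pics/s5c.png',cv2.resize(a,None,fx=3,fy=3,interpolation=cv2.INTER_CUBIC))
```

```text
(no output)
```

View pics/t5c.png

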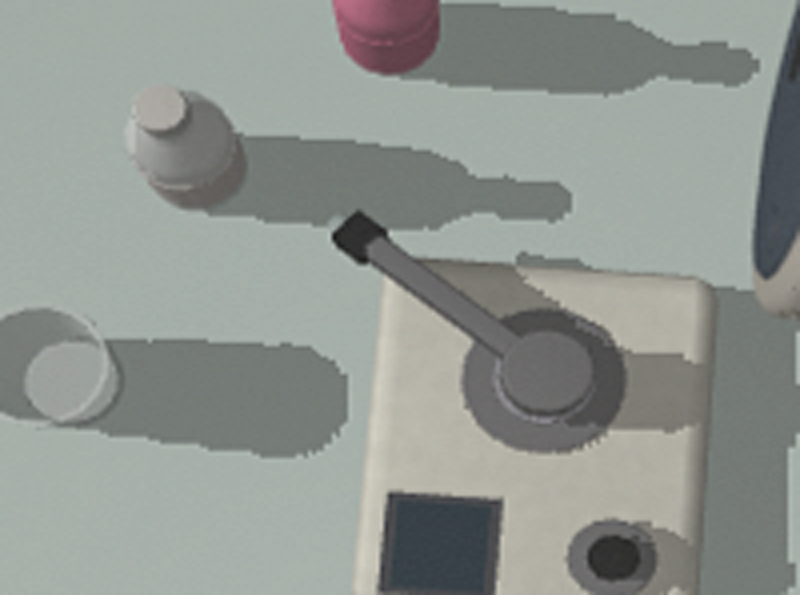

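View pics/s5c.png

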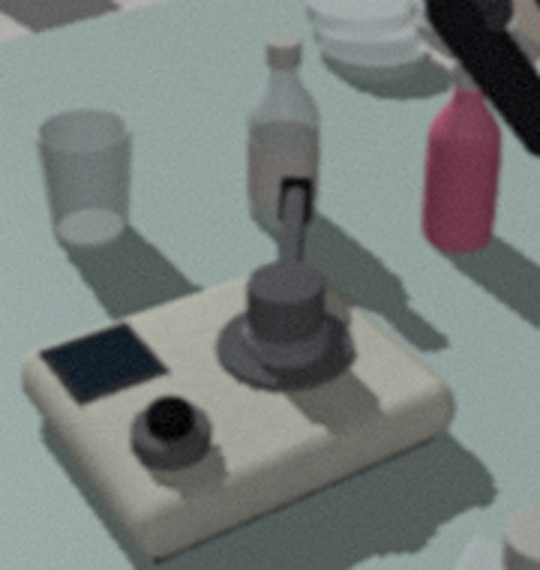

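The arm now points from hub (545,372 in the crop) to nose (358,237), just short of the bottle. I'll measure the bearings precisely.

```bash
cat > m.py <<'E'
from h import *
f=grab('top')
g=f['pixels'].max(2).astype(int)
def comp(mask,near):
    n,l,st,ce=cv2.connectedComponentsWithStats(mask.astype('uint8'))
    k=[i for i in range(1,n) if st[i,4]>=20]; k=min(k,key=lambda i:np.hypot(*(ce[i]-near))); return ce[k],st[k],l==k
hubc=np.array(proj(f,[*H,.08])); tip=np.array(proj(f,[*(H+.105*np.array([np.cos(.87),np.sin(.87)])),.076]))
ce,st,_=comp(g<50,tip); print('nose blk',ce,st)
p=onz(f,*ce,.073)
P,b=p[:2],0
# bar pixels: gray between, radius 25..90mm
hh,ww=g.shape; pts=[]
for v in range(195,275):
  for u in range(280,370):
    q=onz(f,u,v,.077)[:2]-H; r=np.hypot(*q); a=np.degrees(np.arctan2(q[1],q[0]))
    if .05<r<.09 and 38<a<66:
        pts.append((r,a,g[v,u]))
pts=np.array(pts)
for lo,hi in [(.05,.06),(.06,.07),(.07,.08),(.08,.09)]:
    m=(pts[:,0]>lo)&(pts[:,0]<hi); o=[]
    for a0 in range(38,66,2):
        k=m&(pts[:,1]>=a0)&(pts[:,1]<a0+2); o.append(int(pts[k,2].mean()) if k.any() else -1)
    print(lo,o)
print('nose pos',p,'r',np.hypot(*(p[:2]-H)),'bearing',np.degrees(np.arctan2(*(p[:2]-H)[::-1])))
capm=None
B=np.array([.6555,.139]); d=B-H; print('bottle',np.degrees(np.arctan2(d[1],d[0])))
E
python3 m.py
python3 - <<'E'
from h import *
f=grab('top');g=f['pixels'].astype(int)
print(g[175:179,255:262].mean((0,1)),g[195,275],g[200,262])
print(g[168:190,262].max(1)); print(g[177,245:275].max(1))
E
```

```text
nose blk [309.01960784 216.96078431] [303 211  14  14 102]
0.05 [87, 88, 83, 65, 73, 75, 76, 76, 76, 65, 92, 129, 128, 129]
0.06 [83, 80, 82, 77, 68, 75, 75, 77, 74, 76, 123, 130, 130, 131]
0.07 [124, 123, 106, 93, 69, 75, 76, 77, 68, 103, 137, 137, 134, 135]
0.08 [109, 122, 124, 126, 89, 74, 76, 77, 66, 117, 125, 125, 125, 125]
nose pos [0.60944497 0.06115205 0.073     ] r 0.10284700243515278 bearing 51.199536920077584
bottle 55.032324724349806
[121.32142857 120.25       116.35714286] [75 76 73] [88 88 85]
[123 124 123 124 125 122 119 119 120 119 121 120 120 120 121 121 122 117
  91  63  68  75]
[124 124 123 124 123 124 123 123 125 128 122 122 122 121 121 121 121 119
 121 119  96  95  98  96  94 103 120 123 125 124]
```

Arm 51.1°, bottle 55.0°. I'll go back the same way and push about 4° more.

Run:
```python
from h import *
np.set_printoptions(suppress=True,precision=2)
p,R=pp(52); c=(p+R.apply([.285,-.086,-.17]),R); print(c[0],cur()[0])
for q in [pp(52,.05,z=.2435),pp(52,.05),pp(52,.023),pp(52),pp(54),pp(55.8)]: print(delta(c,q))
```

```text
[ 0.5  -0.25  0.24] [ 0.5  -0.25  0.25]
[-28.5    5.65   0.     0.     0.     0.  ]
[-28.5    5.65  17.     0.     0.     0.  ]
[-28.5    8.35  17.     0.     0.     0.  ]
[-28.5   8.6  17.    0.    0.    0. ]
[-28.57   8.86  17.     0.     0.    -2.  ]
[-28.62   9.1   17.     0.     0.    -3.8 ]
```

>>> move_arm --deltas '[-1.5,0.3,0,0,0,0,-4.5,1,0,0,0,0,-8,1.6,0,0,0,0,-11.5,2.3,0,0,0,0,-15,3,0,0,0,0,-18.5,3.7,0,0,0,0,-22,4.4,0,0,0,0,-25,5,0,0,0,0,-27.5,5.4,0,0,0,0,-28.5,5.6,1,0,0,0,-28.5,5.6,4,0,0,0,-28.5,5.6,7,0,0,0,-28.5,5.6,10,0,0,0,-28.5,5.6,13,0,0,0,-28.5,5.6,15.5,0,0,0,-28.5,5.6,17,0,0,0,-28.5,5.6,17,0,0,0]'

```text
time: 9.82
tool_pos: [0.628, 0.0091, 0.0705]
ee_rot: [-0.439, 0.899, 0.001, -0.004]
ft_force: [-0.3, -1.0, 0.3]
grip_width: -0.0002
```

>>> move_arm --deltas '[0,0.4,0,0,0,0,0,0.9,0,0,0,0,0,1.4,0,0,0,0,0,1.9,0,0,0,0,0,2.3,0,0,0,0,0,2.6,0,0,0,0,0,2.8,0,0,0,0,0,3,0,0,0,0,-0.03,3.12,0,0,0,-1,-0.07,3.25,0,0,0,-2,-0.1,3.38,0,0,0,-3,-0.12,3.5,0,0,0,-3.8,-0.12,3.5,0,0,0,-3.8,-0.12,3.5,0,0,0,-3.8]'

```text
time: 10.98
tool_pos: [0.6042, 0.0314, 0.0753]
ee_rot: [-0.468, 0.884, 0.0, 0.0]
ft_force: [0.5, 0.4, 0.1]
grip_width: -0.0002
```

Run:
```python
from h import *
s=robot.sense();print(s['time'],s['tool_pos'],s['ft_force'],pp(55.8)[0])
grab('wrist','w6.png')
```

```text
10.9833 [0.60417615 0.03141133 0.07525755] [0.54256404 0.39173185 0.06623551] [0.60411141 0.03150833 0.0735    ]
```

View pics/w6.png

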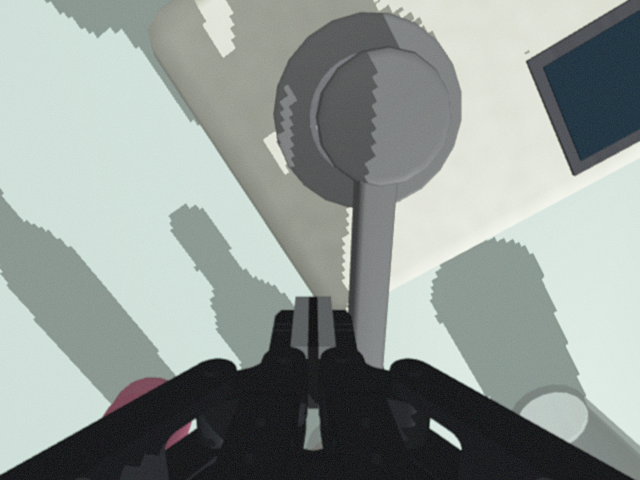

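The bar still lies against the fingertip, at the same offset as before. I'll back off and check from above.

>>> move_arm --deltas '[0,-0.3,0,0,0,0,0,-1,0,0,0,0,0,-2.2,0,0,0,0,0,-3,-2,0,0,0,0,-3,-5,0,0,0,0,-3,-8,0,0,0,0,-3,-11,0,0,0,0,-3,-14,0,0,0,2,-3,-17,0,0,0,5,-4,-17,0,0,0,8,-4.5,-17,0,0,0,11,-5,-17,0,0,0,14,-5.5,-17,0,0,0,17,-6,-17,0,0,0,20,-6.5,-17,0,0,0,23,-7,-17,0,0,0,26,-7,-17,0,0,0,28,-7,-17,0,0,0,28.5,-7,-17,0,0,0,28.5,-7,-17,0,0,0]'

```text
time: 12.7
tool_pos: [0.5014, -0.2452, 0.2454]
ee_rot: [-0.467, 0.884, 0.0, -0.0]
ft_force: [-0.7, 1.4, 0.4]
grip_width: 0.0005
```

```bash
sed -i 's/(46,74)//' m.py; python3 m.py
python3 - <<'E'
from h import *
np.set_printoptions(suppress=True,precision=2)
f=grab('top','t7.png');grab('side','s7.png')
a=cv2.imread('pics/t7.png')[150:340,220:420]
cv2.imwrite('pics/t7c.png',np.clip(cv2.resize(a,None,fx=3,fy=3,interpolation=cv2.INTER_CUBIC)*1.4,0,255).astype('uint8'))
a=cv2.imread('pics/s7.png')[180:370,220:400]
cv2.imwrite('pics/s7c.png',cv2.resize(a,None,fx=3,fy=3,interpolation=cv2.INTER_CUBIC))
print(cur()[0],delta(cur(),pose(.459,-.0505,.12,145.8)))
E
```

```text
nose blk [306.27835052 219.91752577] [301 213  13  15  97]
0.05 [87, 87, 87, 87, 81, 68, 75, 75, 76, 77, 76, 65, 99, 129]
0.06 [83, 80, 81, 84, 86, 74, 72, 75, 76, 77, 69, 78, 127, 131]
0.07 [124, 123, 106, 93, 81, 77, 69, 75, 76, 77, 67, 117, 135, 135]
0.08 [109, 122, 124, 124, 123, 122, 77, 74, 76, 77, 70, 121, 125, 125]
nose pos [0.6042418  0.06560063 0.073     ] r 0.1032804775215178 bearing 54.99827054744871
bottle 55.032324724349806
[ 0.5  -0.24  0.25] [-13.51  14.42  12.52   0.02   0.01   0.06]
```

View pics/t7c.png

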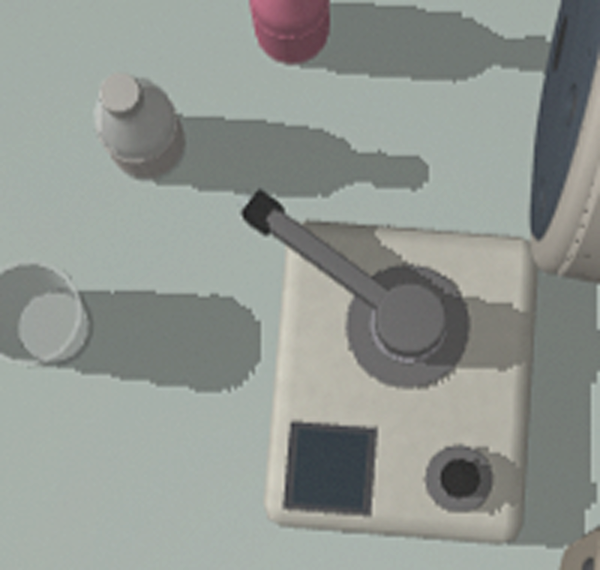

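View pics/s7c.png

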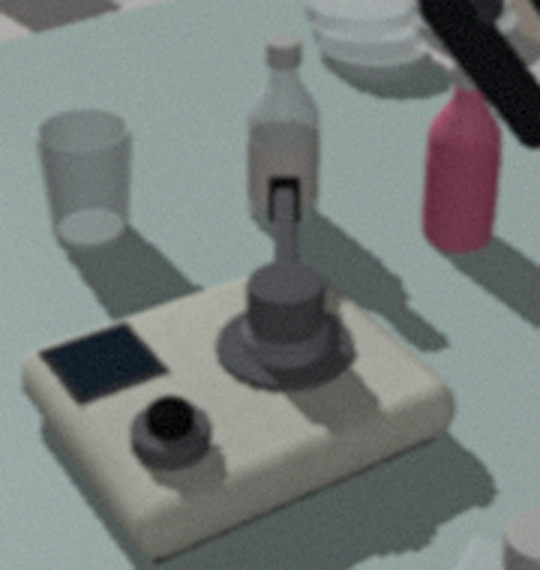

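The two bearings agree at 55.0°, and in the side view hub (286), nose (284) and bottle (284) line up. Now I'll locate the key accurately.

Run:
```python
from h import *
np.set_printoptions(suppress=True,precision=4)
r=[]
for n,near,th in (('top',(373,309),45),('side',(277,319),32)):
    f=grab(n); g=f['pixels'].max(2)
    k,l,st,ce=cv2.connectedComponentsWithStats((g<th).astype('uint8'))
    i=min([i for i in range(1,k) if st[i,4]>30],key=lambda i:np.hypot(*(ce[i]-near))); print(n,st[i],ce[i]); r+=[f,ce[i]]
    R,t,fl=cam(f); print('px/mm',fl/(R@np.array([.459,-.05,.05])+t)[2]/1000)
print(tri(*r)); print(onz(r[0],*r[1],.052))
print(H+Ro.from_euler('z',-.05).apply([-.085,-.035,0])[:2])
a=cv2.imread('pics/s7.png')[300:345,250:305]; cv2.imwrite('pics/k.png',cv2.resize(a,None,fx=10,fy=10,interpolation=cv2.INTER_CUBIC))
```

```text
top [367 303  13  13 128] [373.1094 309.0391]
px/mm 0.593529185286599
side [270 313  14  14 160] [276.425 319.55 ]
px/mm 0.7206278006950378
[ 0.4583 -0.0503  0.0538]
[ 0.4588 -0.0508  0.052 ]
[ 0.4584 -0.0497]
```

View pics/k.png

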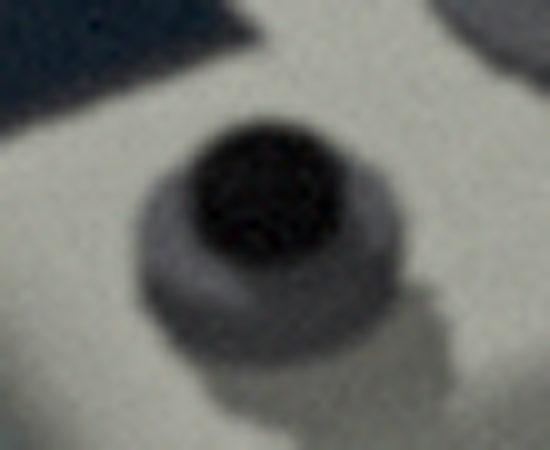

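The key protrudes well clear of its housing: the black cap is at (270,195) in the crop, with its top about 56 mm up. Next I move above it.

Run:
```python
from h import *
np.set_printoptions(suppress=True,precision=2)
print(delta(cur(),pose(.4585,-.050,.09,145.8)))
```

```text
[-13.51  14.47  15.51   0.02   0.     0.1 ]
```

>>> move_arm --deltas '[-1,1,0,0,0,0,-3,3,0,0,0,0,-5,5.5,0,0,0,0,-7.5,8,0,0,0,0,-10,10.5,0,0,0,0,-12,13,0,0,0,0,-13.2,14.2,0.5,0,0,0,-13.5,14.5,2,0,0,0,-13.5,14.5,5,0,0,0,-13.5,14.5,8,0,0,0,-13.5,14.5,11,0,0,0,-13.5,14.5,13.5,0,0,0,-13.5,14.5,15,0,0,0,-13.5,14.5,15.5,0,0,0,-13.5,14.5,15.5,0,0,0,-13.5,14.5,15.5,0,0,0]'

```text
time: 14.28
tool_pos: [0.4585, -0.0501, 0.0912]
ee_rot: [-0.469, 0.883, -0.0, 0.001]
ft_force: [-0.3, -0.2, 0.2]
grip_width: 0.0001
```

Run:
```python
from h import *
s=robot.sense();print(s['time'],s['tool_pos'],s['ft_force'])
f=grab('side','s8.png');a=cv2.imread('pics/s8.png')[180:370,200:400]
cv2.imwrite('pics/s8c.png',cv2.resize(a,None,fx=3,fy=3,interpolation=cv2.INTER_CUBIC)); grab('wrist','w8.png')
```

```text
14.2833 [ 0.45849078 -0.05012616  0.09117333] [-0.2857834  -0.19634797  0.23589149]
```

View pics/s8c.png

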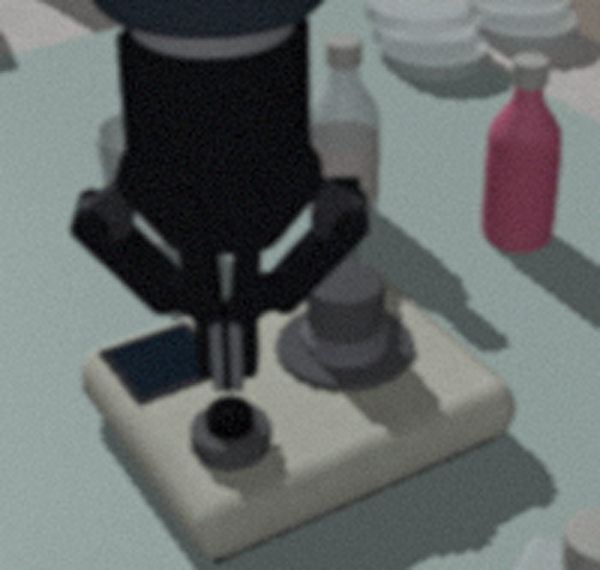

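View pics/w8.png

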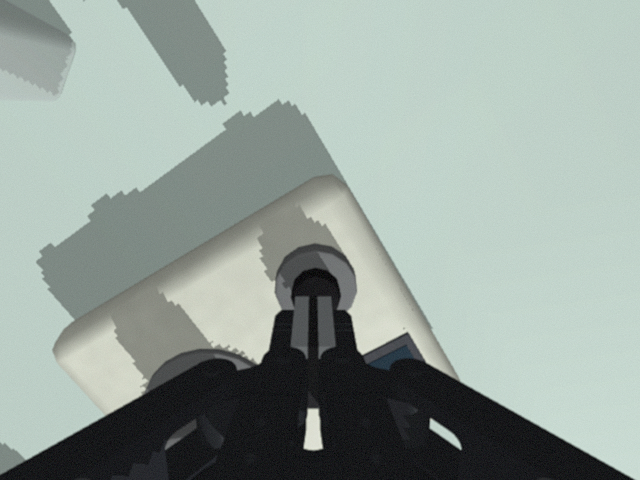

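The fingertip stands squarely above the key: tip at (228,385), key at (230,415) in the side crop. I'll go down in small steps and watch the force.

>>> move_arm --deltas '[0,0,0.3,0,0,0,0,0,0.7,0,0,0,0,0,1.1,0,0,0,0,0,1.4,0,0,0,0,0,1.6,0,0,0,0,0,1.7,0,0,0,0,0,1.8,0,0,0,0,0,1.8,0,0,0,0,0,1.8,0,0,0]'

```text
time: 15.13
tool_pos: [0.4577, -0.0507, 0.0723]
ee_rot: [-0.468, 0.884, 0.0, -0.0]
ft_force: [-1.6, -0.4, 2.5]
grip_width: 0.0
```

>>> move_arm --deltas '[0,0,0.1,0,0,0,0,0,0.2,0,0,0,0,0,0.3,0,0,0,0,0,0.3,0,0,0]'

```text
time: 15.47
tool_pos: [0.4579, -0.0507, 0.0693]
ee_rot: [-0.468, 0.884, -0.0, 0.0]
ft_force: [-1.1, -0.2, 3.8]
grip_width: 0.0
```

>>> move_arm --deltas '[0,0,0.1,0,0,0,0,0,0.2,0,0,0,0,0,0.2,0,0,0,0,0,0.2,0,0,0]'

```text
time: 15.8
tool_pos: [0.458, -0.0507, 0.068]
ee_rot: [-0.468, 0.884, -0.0, 0.0]
ft_force: [-4.5, -0.3, 8.9]
grip_width: 0.0002
```

Run:
```python
from h import *
s=robot.sense();print(s['time'],s['tool_pos'],s['ft_force'])
f=grab('side','s9.png');a=cv2.imread('pics/s9.png')[260:360,230:330]
cv2.imwrite('pics/s9c.png',cv2.resize(a,None,fx=5,fy=5,interpolation=cv2.INTER_CUBIC))
```

```text
15.8 [ 0.4579914  -0.05070514  0.06798984] [-4.45838378 -0.29533195  8.87396606]
```

View pics/s9c.png

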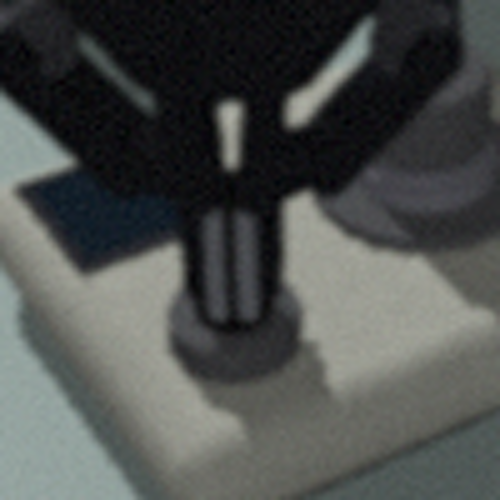

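The force rose from 3.8 to 8.9 N over 1.3 mm, which suggests the key has reached its stop. I'll press slightly more to be sure.

>>> move_arm --deltas '[0,0,0.1,0,0,0,0,0,0.15,0,0,0,0,0,0.15,0,0,0,0,0,0.15,0,0,0]'

```text
time: 16.18
tool_pos: [0.4581, -0.0508, 0.0678]
ee_rot: [-0.469, 0.883, -0.001, 0.0]
ft_force: [-8.2, 1.0, 20.6]
grip_width: -0.0002
```

Hard stop: 20 N with no further travel. The spring forces before it (2.5 then 3.8 N) match the stated 4 N. I'll release and back away.

>>> move_arm --deltas '[0,0,-0.2,0,0,0,0,0,-0.5,0,0,0,0,0,-1,0,0,0,0,0,-2,0,0,0,0,0,-4,0,0,0,0,0,-7,0,0,0,0,0,-10,0,0,0,0,0,-13,0,0,0,0,0,-16,0,0,0,3,-3,-18,0,0,0,6,-6,-18,0,0,0,9,-9,-18,0,0,0,12,-12,-18,0,0,0,13.5,-14,-18,0,0,0,13.5,-14.5,-18,0,0,0,13.5,-14.5,-18,0,0,0]'

```text
time: 17.52
tool_pos: [0.5024, -0.2453, 0.2445]
ee_rot: [-0.467, 0.884, 0.001, -0.001]
ft_force: [-0.4, 1.1, 0.2]
grip_width: -0.0002
```

```bash
python3 m.py
python3 - <<'E'
from h import *
np.set_printoptions(suppress=True,precision=4)
s=robot.sense();print(s['time'],s['tool_pos'],s['ft_force'])
r=[]
for n,near,th in (('top',(373,309),45),('side',(277,319),32)):
    f=grab(n,n+'10.png'); g=f['pixels'].max(2)
    k,l,st,ce=cv2.connectedComponentsWithStats((g<th).astype('uint8'))
    i=min([i for i in range(1,k) if st[i,4]>30],key=lambda i:np.hypot(*(ce[i]-near))); print(n,st[i],ce[i]); r+=[f,ce[i]]
print(tri(*r))
a=cv2.imread('pics/top0.png').astype(int);b=cv2.imread('pics/top10.png').astype(int)
for nm,(x0,y0,x1,y1) in dict(bottle=(248,170,285,212),pink=(298,130,335,172),beaker=(210,236,255,275)).items(): print(nm,np.abs(a-b)[y0:y1,x0:x1].mean())
E
```

```text
nose blk [306.23958333 219.95833333] [301 214  13  14  96]
0.05 [87, 88, 87, 87, 80, 69, 75, 75, 76, 78, 75, 65, 99, 129]
0.06 [84, 80, 82, 84, 86, 74, 71, 75, 76, 76, 70, 78, 127, 131]
0.07 [124, 123, 106, 93, 81, 76, 69, 75, 76, 77, 66, 117, 136, 135]
0.08 [109, 122, 125, 124, 124, 122, 77, 75, 76, 77, 71, 121, 125, 125]
nose pos [0.60417002 0.06566353 0.073     ] r 0.10329087853058941 bearing 55.05090195952584
bottle 55.032324724349806
17.5667 [ 0.5021 -0.2441  0.2449] [-0.3299  0.1491  0.0182]
top [367 303  13  13 126] [373.0794 308.9524]
side [269 313  15  14 161] [276.472  319.6087]
[ 0.4584 -0.0503  0.0536]
bottle 2.0257400257400255
pink 1.927927927927928
beaker 2.1306742640075975
```

View pics/top10.png

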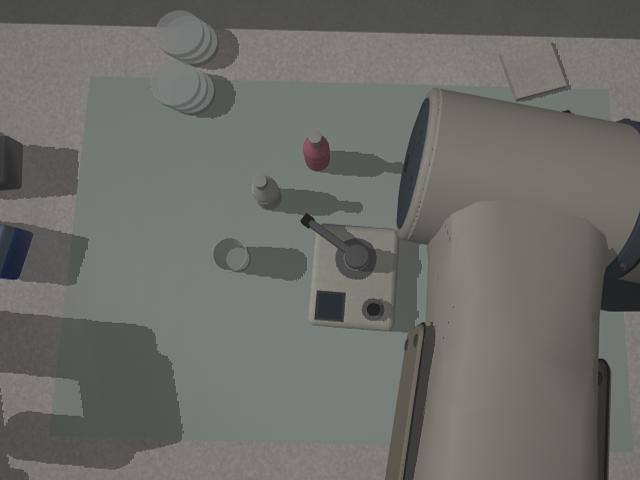

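View pics/side10.png

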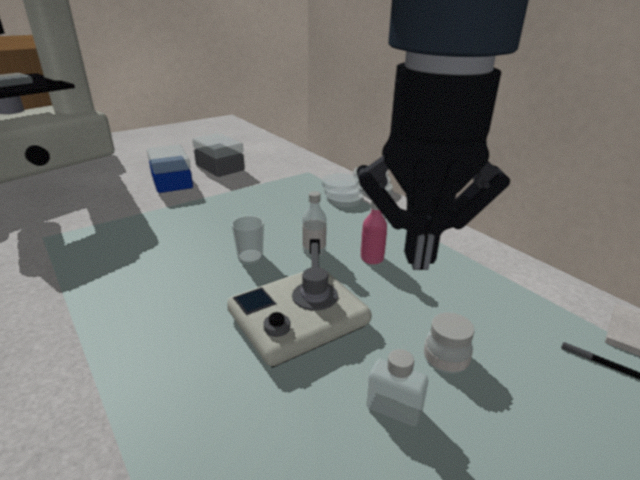

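Arm pointing at the bottle (nose (306,220), bottle (266,190) in the top view), key up again at the same pixels as before, and all containers where they stood. Handing in.

```bash
python3 -c "
from rig import robot
print(robot.finish_job())"
```

```text
the job is handed in; nothing more can be done
None
```

The reader's arm now points at the clear tall bottle. I pressed the start key fully down only after that, and it came back up. The job is handed in, at about 17.6 s.

- **Arm:** I pushed it round with the closed fingertips in two gentle pushes. Force readings at the end of each push were under 1 N. The last top view puts the arm at 55.05° and the bottle at 55.03° from the pivot. In the side view the hub, nose and bottle line up.
- **Key:** The force rose from 2.5 to 3.8 N over the spring. It then met a hard stop, 20 N with no further travel. After release, its position in both pictures was the same as before the press.
- **Containers:** The bottle, the pink look-alike and the beaker look unchanged against the first top picture. The jar and flask were partly hidden from above at the end. I checked those two only by eye in the side view, where they stand as before.
- **Disagreement:** I measured the bottle about 193 mm from the pivot, while the task says about 210 mm. Both cameras agreed on where the bottle stands, so I kept my value.

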